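Load a board on the tilt cradle and set its inspection angle

ROBOT

A 6-joint arm with a two-finger parallel gripper is mounted at the origin on the work surface. World frame = base frame: x ahead of the robot, y to its left, z up, the work surface at z = 0. Lengths are in m, angles in rad, forces in N, time in s.
With the tool pointing down it reaches from about 0.225 to 0.875 m from the base axis. Payload 3.4 kg.
Tool frame: the origin (TCP) lies at the very end of the fingers, on their centre line; the grasp point (between the pads) lies 19 mm behind it (manip.tcp_to_grasp is the distance from the TCP to the grasp point, in m); z points along the fingers, y is the line along which they close (so a half turn about z gives the same grasp; the last joint's range is limited). The gripper opens to 85 mm and grips with 20 to 120 N. Pads are 22 mm wide; open, the fingers measure 114 mm over their backs; the gripper's body (76 mm by 85 mm) begins 54 mm behind the grasp point. The pads swing forward as they close: fully open they stand 13 mm farther back than shut.
Start: joints at [-0.121, 0.276, 1.505, -0, 1.361, -0.121], TCP at [0.575, -0, 0.231] pointing down, gripper open.
Joint ranges: [-2.89, 2.89], [-0.75, 2.08], [0.22, 2.7], [-1.18, 4.32], [0.11, 2.71], [-2.7, 2.7]. Speed limits (rad/s): [2.57, 2.57, 3.14, 3.14, 3.14, 3.14].

INTERFACE

Orientations are given as a unit quaternion [w, x, y, z].
In Python, from rig import status, get_image, job, manip gives the robot as it stands.
- The arm moves only by the tool apply_moves, never from a script. Its arguments are lists of equal length, an entry for each row: "xyz": the shift along the tool's x, y, z each as a share of 0.3 m, from -1 to 1, a list of three; "rot": the turn, a rotation vector about the tool's x, y, z each as a share of 60 degrees, from -1 to 1, a list of three; "hand": the opening, from -1 (shut) to 1 (fully open). A call has 1 to 8 rows; each row shifts and turns the commanded pose from where the row before left it, along the tool's axes as they then stand; what a row does not reach is not made up. A row lasts 1/8 s, in which the tool goes at most 62.5 mm and 10.7 degrees, less where a joint would pass 70% of its speed; a pose out of reach is approached as far as the arm can. A call with a number of a shift or a turn outside -1 to 1 is refused whole. A call with a gripper value outside its range is refused whole. The fingers move at their own pace and stop on an object; "force" is the grip in N (left out, the last holds). Time passes only in rows, so rows that do not move let the fingers close. It gives the time, the measured TCP pose, the force, the opening and the grip force at its end, in the units of the state.
- status.get_state(): the state, without advancing time (a new reading comes with each control period).
- get_image(name): name is "scene" or "side" or "wrist"; returns a dict with "pixels" (480x640x3 uint8, red, green, blue), "fovy" (degrees; the focal length in pixels is half the picture's height over the tangent of half this angle, whatever the lens; pixels are square), "cx", "cy" (the principal point, pixels), "origin" and "orientation" of the camera in the world; the wrist camera has in their place "tool_from_camera" (4x4, takes a point from camera to tool coordinates, whose origin is the TCP and whose axes are the flange's). Camera axes: x right, y down, z forward; pixel columns grow to the right and rows downward; lengths in m; the calibration is good to about 2 mm. The wrist camera is an equidistant fisheye: a pixel r from the principal point sees the ray r / f radians off the axis. A picture is of the moment at which its call begins: read the wrist's pose just before it. There is no depth.
- job.sign_off(): hands the job in; it is judged then, once.
The state is a dict: "clock": time; "qpos": joint angles; "qd": joint speeds; "effort": joint torques, N m; "position": TCP position; "ee_rot": TCP orientation; "contact_force": force on the tool from outside, world axes, zero at the start; "moment": the same for the moment, N m; "width": finger opening in m; "gripper_force": force on a finger pad.
Only numpy, scipy, OpenCV 4.12 (cv2) and the standard library are available. Lean on these libraries where they do the work, as an engineer would, in place of code of your own. Each camera call takes 0.05 s, during which the arm holds its last target. There are 200 camera calls.

TASK

First throw the fixture's lever to its white-marked loading notch while the cradle is still empty. Then pick up the power-supply board, lay it flat and gently on the sloped cradle, snug against both the yellow ledge and the red side stop, and let go; finally throw the lever into the green-marked notch, leaving the board seated on the tilted cradle. Do not disturb the solder spool, flux bottle or marker pen.

Things in the scene. Friction and masses are not known exactly. Their poses are not given: they have to be found in the camera images.
- lever_pivot (a point): On the lever's upright pivot axis, on the top (45 mm above the table) of the fixed blue, dark-topped gearbox housing. Fixture axes: z up, x roughly away from the robot, y towards the cradle, whose middle is 220 mm along +y. Housing, from here: x -165 to +40, y -115 to +115 mm. The fixture stands turned by up to 12 degrees.
- lever_knob (a point): Middle of the lever's upright round orange handle (24 mm diameter, 61 to 116 mm above the table; this point at 90 mm). It stands 110 mm from the pivot axis on the end of a flat steel arm (arm 55 to 65 mm above the table). It is free all round and can be pushed sideways with closed fingers; 6 to 8 N takes it over the ridge between two notches.
- lever_pointer (a point): Point 148 mm from the pivot axis, in line with the lever's arm and just ahead of its red pointer; it lies over the middle of a colour mark when the lever is in that mark's notch.
- lever (a joint): Lever angle, rad. Detent notches at 0 (white), 0.42, 0.84, 1.26; past half way it snaps on into the next notch and stays there. From the pivot, in fixture axes, the handle is at (-110 cos a, 110 sin a) mm, a = value - 0.63: growing values swing it towards the cradle. Stops just beyond the end notches. It tilts the cradle: slope = 0.175 + 0.3 x value.
- tag_green: Round green mark, 20 mm diameter, on top of the housing beside one of the three upper notches (148 mm from the pivot axis, in line with the lever when it is in that notch). Origin at its centre. Which notch it marks changes from run to run.
- tag_yellow: Round yellow mark of the same kind at another of the upper notches.
- tag_blue: Round blue mark of the same kind at the remaining upper notch.
- datum (a point): Corner of the tilting cradle where yellow ledge, red side stop and plate top meet, about 58 mm above the table. Axes turn with the cradle: x up the slope, y along the ledge towards the red stop, z out of the plate. Ledge inner face is x = 0, stop inner face y = 0; both stand 14 mm above the plate and are 8 mm thick; the stop runs from x = 10 to 80 mm. The cradle hinges about the ledge's foot.
- board: Power-supply board in a black pallet, 95 (its x) x 140 (y) x 8 mm, 0.2 to 0.42 kg, on the table. A finned heat sink in its middle, 28 mm in x, 60 in y, from 8 to 40 mm above the underside, is the place to grip, across x. Other parts stay below 18 mm. Origin: centre of the underside, z up. Seated, it lies along the ledge, origin at (47.5, -70, 0) mm from datum, either way round.
- spool: Solder spool with green flanges, standing on the table, 60 mm diameter, 60 mm high, origin at the centre of its underside. Leave alone.
- flux: White flux bottle with a red cap, 44 mm diameter, 100 mm high, origin at the centre of its underside. Leave alone.
- marker: Red marker pen with a black cap, square, 140 mm long (along its y) and 15 mm thick, lying on the table, origin under its middle. Leave alone.
- mark_white (a point): Centre of the round white mark, 20 mm diameter, painted on the housing top 148 mm from the pivot axis beside the end notch farthest from the cradle (lever value 0): the loading notch.
- plate_mid (a point): Middle of the aluminium support plate's top face, same axes as datum. The plate is 107 mm up the slope (x) by 162 mm along the ledge (y); the side away from the ledge and the side towards the lever are open.
Mind the look-alikes: they are no part of the job. Of the things like the board, leave any that is blue or purple; of the rest the larger one is meant.

How it is judged:
By the outcome, as a careful person would: the job done as asked, in the order asked, and still so for the second after the job is handed in, with the robot touching nothing.
It also fails if it takes over 69 s, if anything falls off the work surface, if the arm or the gripper's body presses on something with over 40 N, if the wrist force passes 120 N, or if a joint passes its speed limit or range.

## Working session

There is one attempt and no reset: what is moved stays moved. The work goes in short steps, Python scripts to look and compute and a tool call to move; the robot and the scene stay as the last step left them, time stands still between calls to the robot, and variables do not carry over. Pictures are saved under pics/ and viewed, at most 10 in all, crops included, and the job is handed in when it is done.

Besides the shell and the picture viewer there is one more tool, called as name(argument=value, ...), one argument or row to a line, values as JSON. apply_moves: Moves the arm, as the interface text tells. Its arguments: {"type":"object","properties":{"xyz":{"type":"array","items":{"type":"array","items":{"type":"number","minimum":-1,"maximum":1}}},"rot":{"type":"array","items":{"type":"array","items":{"type":"number","minimum":-1,"maximum":1}}},"hand":{"type":"array","items":{"type":"number"}},"force":{"type":"number"}},"required":["xyz","rot","hand"]}

```bash
mkdir -p pics; ls
cat > h.py <<'E'
import numpy as np, cv2
from scipy.spatial.transform import Rotation as R
from rig import status, get_image, job, manip
def rot(q): return R.from_quat([q[1],q[2],q[3],q[0]]).as_matrix()
def cam(name):
    s=status.get_state(); im=get_image(name)
    if name=='wrist':
        T=np.eye(4);T[:3,:3]=rot(s['ee_rot']);T[:3,3]=s['position'];T=T@np.array(im['tool_from_camera'])
    else:
        T=np.eye(4);T[:3,:3]=rot(im['orientation']);T[:3,3]=im['origin']
    f=240/np.tan(np.radians(im['fovy'])/2)
    return im['pixels'],dict(T=T.tolist(),f=f,cx=im['cx'],cy=im['cy'],fish=name=='wrist')
def ray(c,u,v):
    T=np.array(c['T']);x=(u-c['cx'])/c['f'];y=(v-c['cy'])/c['f']
    if c['fish']:
        r=np.hypot(x,y);d=np.array([x/r*np.sin(r),y/r*np.sin(r),np.cos(r)]) if r>0 else np.array([0,0,1.])
    else: d=np.array([x,y,1.])
    d=T[:3,:3]@d;return T[:3,3],d/np.linalg.norm(d)
def atz(c,u,v,z):
    o,d=ray(c,u,v);return o+d*(z-o[2])/d[2]
def tri(*obs):
    A=0;b=0
    for c,u,v in obs:
        o,d=ray(c,u,v);P=np.eye(3)-np.outer(d,d);A=A+P;b=b+P@o
    p=np.linalg.solve(A,b)
    return p,[float(np.linalg.norm(np.cross(p-ray(c,u,v)[0],ray(c,u,v)[1]))) for c,u,v in obs]
def proj(c,p):
    T=np.array(c['T']);q=T[:3,:3].T@(np.asarray(p)-T[:3,3])
    if c['fish']:
        r=np.hypot(q[0],q[1]);th=np.arctan2(r,q[2]);return c['cx']+c['f']*th*q[0]/r,c['cy']+c['f']*th*q[1]/r
    return c['cx']+c['f']*q[0]/q[2],c['cy']+c['f']*q[1]/q[2]
def snap(name,key):
    import json
    p,c=cam(name);cv2.imwrite(f'pics/{key}.png',p[:,:,::-1]);json.dump(c,open(f'{key}.json','w'));return p,c
def load(key):
    import json;return json.load(open(f'{key}.json'))
E
python3 - <<'E'
from h import *
for n in ['scene','side','wrist']:
    p,c=snap(n,n+'0'); print(n,np.round(c['T'],3).tolist(),round(c['f'],1),c['cx'],c['cy'])
print(status.get_state())
E
```

```text
pics
scene [[0.513, 0.48, -0.712, 1.585], [0.858, -0.269, 0.437, -0.511], [0.018, -0.835, -0.55, 0.874], [0.0, 0.0, 0.0, 1.0]] 604.3 327.47291039642573 241.8965498589077
side [[0.777, -0.337, 0.532, 0.051], [-0.63, -0.431, 0.647, -0.519], [0.011, -0.837, -0.547, 0.623], [0.0, 0.0, 0.0, 1.0]] 438.7 315.45348787912866 235.92611411820596
wrist [[1.0, -0.001, -0.002, 0.573], [-0.001, -0.957, -0.289, 0.074], [-0.001, 0.289, -0.957, 0.373], [0.0, 0.0, 0.0, 1.0]] 371.6 323.4765389057051 237.82080128838115
{'clock': 0.15, 'qpos': array([-1.20994052e-01,  2.76451597e-01,  1.50583135e+00,  5.20358399e-05,
        1.36069203e+00, -1.21010452e-01]), 'qd': array([ 0.00014637, -0.00249422, -0.00365335,  0.00039289,  0.00138617,
        0.00120255]), 'effort': array([ 9.65923646e-04, -4.17143512e+01, -2.46032345e+01, -1.26433165e-04,
        7.58384820e-03, -3.43765259e-05]), 'position': array([5.74616460e-01, 6.33512325e-05, 2.30641733e-01]), 'ee_rot': array([-5.59830221e-04,  7.07104664e-01,  7.07108561e-01, -4.06127855e-04]), 'contact_force': array([ 0.19538565, -0.16956866, -0.20810749]), 'moment': array([-0.0192696 , -0.02847061, -0.01454199]), 'gripper_force': 0.0, 'width': 0.08562729939077025}
```

View pics/scene0.png

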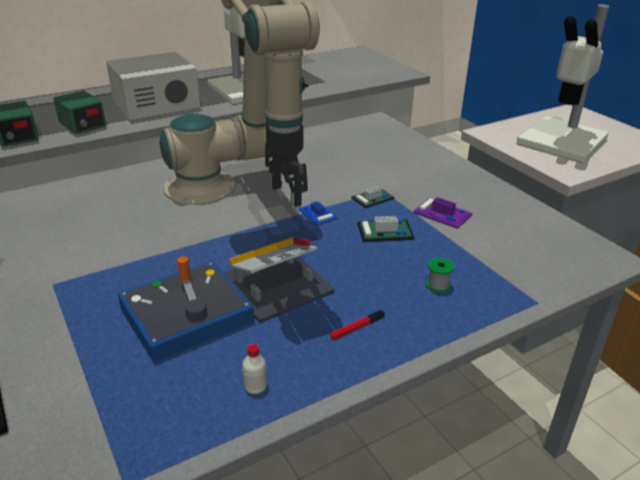

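View pics/side0.png

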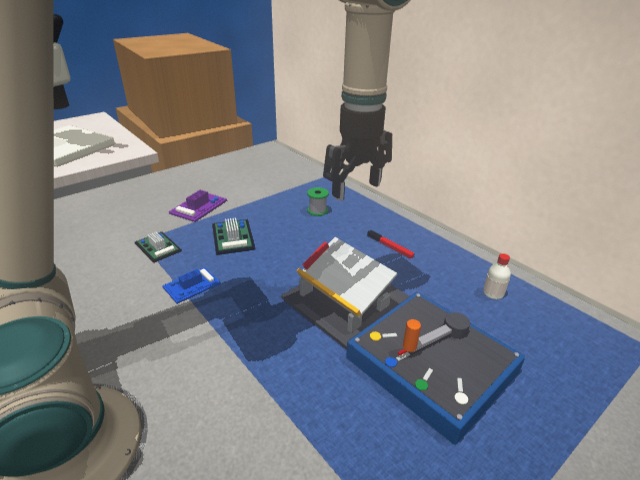

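View pics/wrist0.png

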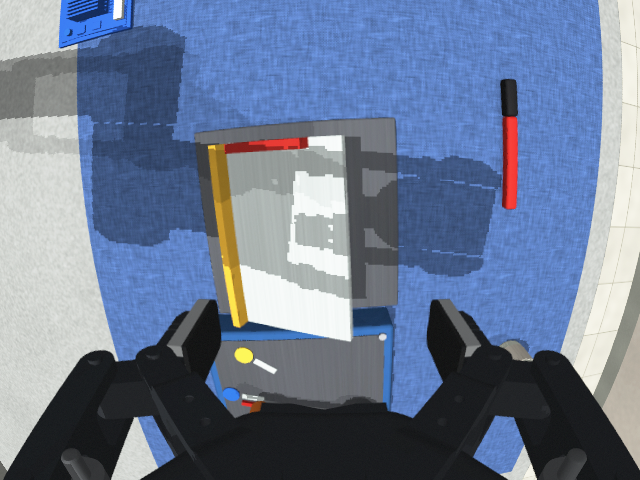

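The scene view shows the fixture: white mark at (137,299), green (157,284), yellow (210,272), knob (184,268), and the target green board at (386,229), which is larger than the one at (373,196). In the side view the knob is at (412,335), pointer at the blue mark (391,362), green (421,384), white (461,398) and board at (233,235). So the order of notches is white 0, green 0.42, blue 0.84, yellow 1.26, with the lever now at blue.

Run:
```python
from h import *
S=load('scene0');D=load('side0')
si=cv2.imread('pics/scene0.png')[:,:,::-1].astype(int);di=cv2.imread('pics/side0.png')[:,:,::-1].astype(int)
def blob(im,u,v,f,r=9):
    w=im[v-r:v+r+1,u-r:u+r+1];m=f(w[...,0],w[...,1],w[...,2]);y,x=np.nonzero(m);return (u-r+x.mean(),v-r+y.mean(),len(x))
fs=dict(white=lambda r,g,b:(r>150)&(b>150)&(g>150),green=lambda r,g,b:(g>r+50)&(g>b+30),yellow=lambda r,g,b:(r>150)&(g>130)&(b<100),blue=lambda r,g,b:(b>150)&(b>r+60))
for n,a,b in [('white',(135,299),(461,399)),('green',(157,284),(421,385)),('yellow',(210,272),(376,336)),('blue',None,(391,362))]:
    B=blob(di,*b,fs[n],7)
    print(n,B,np.round(atz(D,B[0],B[1],.045),4))
    if a:
        A=blob(si,*a,fs[n],6);print('  ',A,np.round(atz(S,A[0],A[1],.045),4),np.round(tri((S,*A[:2]),(D,*B[:2]))[0],4))
org=lambda r,g,b:(r>150)&(g>40)&(g<130)&(b<70)
A=blob(si,184,268,org,16);B=blob(di,412,335,org,20);print('knob',A,B,tri((S,*A[:2]),(D,*B[:2])))
a=cv2.resize(cv2.imread('pics/side0.png')[200:270,120:270],None,fx=5,fy=5,interpolation=cv2.INTER_CUBIC)
b=cv2.resize(cv2.imread('pics/scene0.png')[180:250,340:480],None,fx=5.71,fy=3.55,interpolation=cv2.INTER_CUBIC)
cv2.imwrite('pics/c1.png',np.vstack([a,np.pad(cv2.resize(cv2.imread('pics/scene0.png')[205:250,340:490],None,fx=5,fy=5,interpolation=cv2.INTER_CUBIC),((0,0),(0,0),(0,0)))]))
```

```text
white (np.float64(461.0), np.float64(397.6260162601626), 123) [ 0.5018 -0.3293  0.045 ]
   (np.float64(135.70731707317074), np.float64(297.780487804878), 41) [ 0.4966 -0.3282  0.045 ] [ 0.5001 -0.3294  0.0474]
green (np.float64(420.98198198198196), np.float64(384.27027027027026), 111) [ 0.4729 -0.2745  0.045 ]
   (np.float64(156.25714285714287), np.float64(283.8), 35) [ 0.4698 -0.2744  0.045 ] [ 0.4718 -0.2749  0.0465]
yellow (np.float64(374.9634146341463), np.float64(335.5731707317073), 82) [ 0.491  -0.1545  0.045 ]
   (np.float64(209.7058823529412), np.float64(271.97058823529414), 34) [ 0.4862 -0.154   0.045 ] [ 0.4894 -0.1554  0.0472]
blue (np.float64(389.8532110091743), np.float64(362.3669724770642), 109) [ 0.4668 -0.2131  0.045 ]
knob (np.float64(182.33333333333334), np.float64(259.5416666666667), 48) (np.float64(411.53818181818184), np.float64(333.4836363636364), 275) (array([ 0.49645795, -0.22021266,  0.10504696]), [0.00500000547127184, 0.005000005471271999])
```

View pics/c1.png

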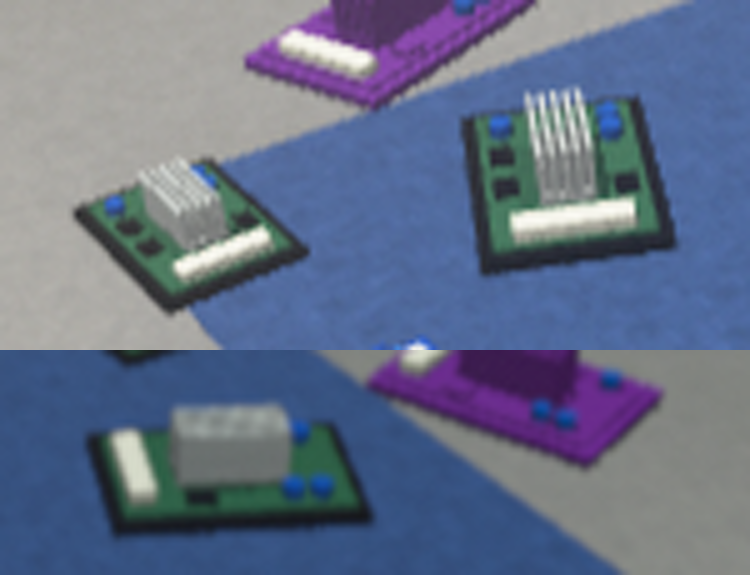

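```bash
cat > fix.py <<'E'
from h import *
from scipy.optimize import least_squares
m=np.array([[.4997,-.3289],[.4716,-.2746],[.4657,-.2134],[.4890,-.1545]])
aa=np.array([-.63,-.21,.21,.63])
def pts(p,a,r): 
    c,s=np.cos(p[2]),np.sin(p[2]);x=-r*np.cos(a);y=r*np.sin(a)
    return np.stack([p[0]+c*x-s*y,p[1]+s*x+c*y],-1)
o=least_squares(lambda p:(pts(p,aa,.148)-m).ravel(),[.6,-.25,0]);P=o.x
Rf=np.array([[np.cos(P[2]),-np.sin(P[2]),0],[np.sin(P[2]),np.cos(P[2]),0],[0,0,1]])
E
python3 - <<'E'
from fix import *
print('piv',P,'deg',np.degrees(P[2]),np.round(o.fun,4)); 
for n,a in zip(['w','g','b','y'],aa): print(n,np.round(pts(P,a,.11),4))
print('cradle mid',P[:2]+Rf[:2,:2]@[0,.22])
S=load('scene0');D=load('side0');W=load('wrist0')
c1=[(488,272),(675,243),(637,97),(465,118)]
for u,v in c1: print(np.round(atz(D,120+(u+.5)/5-.5,200+(v+.5)/5-.5,.005),4))
for u,v in [(115,533),(370,520),(335,425),(90,437)]: print('s',np.round(atz(S,340+(u+.5)/5-.5,205+(v-350+.5)/5-.5,.005),4))
# heat sink top corners: side front-left/right top, scene
for k,(u,v) in dict(a=(528,93),b=(580,90)).items(): print(k,np.round(atz(D,120+u/5,200+v/5,.04),4))
for k,(u,v) in dict(a=(172,407),b=(282,404),c=(290,425),d=(175,428)).items(): print(k,np.round(atz(S,340+u/5,205+(v-350)/5,.04),4))
# cradle corners wrist
for k,(u,v) in dict(dat=(222,151),ledgefar=(240,326),platefar=(352,341),topstop=(344,136)).items(): print(k,[np.round(atz(W,u,v,z),3).tolist() for z in (.058,.09,.1)])
E
```

```text
piv [ 0.61338045 -0.2341315   0.06601309] deg 3.782271283461554 [ 0.0001 -0.0001 -0.0006  0.0001  0.0012  0.0005 -0.0007 -0.0005]
w [ 0.529  -0.3047]
g [ 0.5075 -0.2641]
b [ 0.5045 -0.2183]
y [ 0.5204 -0.1753]
cradle mid [ 0.59886812 -0.01461067]
[0.4145 0.2964 0.005 ]
[0.4986 0.2617 0.005 ]
[0.5575 0.393  0.005 ]
[0.4735 0.4309 0.005 ]
s [0.5012 0.2618 0.005 ]
s [0.5569 0.3871 0.005 ]
s [0.4697 0.4299 0.005 ]
s [0.4139 0.3034 0.005 ]
a [0.4866 0.3769 0.04  ]
b [0.5091 0.3631 0.04  ]
a [0.4589 0.326  0.04  ]
b [0.4852 0.3798 0.04  ]
c [0.505  0.3706 0.04  ]
d [0.4776 0.315  0.04  ]
dat [[0.485, 0.057, 0.058], [0.494, 0.059, 0.09], [0.497, 0.059, 0.1]]
ledgefar [[0.49, -0.113, 0.058], [0.498, -0.094, 0.09], [0.501, -0.088, 0.1]]
platefar [[0.601, -0.129, 0.058], [0.598, -0.108, 0.09], [0.597, -0.102, 0.1]]
topstop [[0.59, 0.068, 0.058], [0.588, 0.068, 0.09], [0.588, 0.069, 0.1]]
```

apply_moves(
  xyz=[
    [-0.142,-0.058,0],
    [-0.142,-0.058,0],
    [-0.142,-0.058,0],
    [-0.142,-0.058,0],
    [0,0,0.17],
    [0,0,0.17],
    [0,0,0.17],
    [0,0,0],
  ],
  rot=[
    [0,0,0],
    [0,0,0],
    [0,0,0],
    [0,0,0],
    [0,0,0],
    [0,0,0],
    [0,0,0],
    [0,0,0],
  ],
  hand=[-1,-1,-1,-1,-1,-1,-1,-1],
)

```text
clock: 1.15
position: [0.5021, -0.1689, 0.0749]
ee_rot: [-0.005, 0.707, 0.707, -0.002]
contact_force: [0.5, -0.4, -0.0]
width: 0.0001
gripper_force: 0.0
```

apply_moves(
  xyz=[
    [-0.05,0.0,0],
    [-0.05,0.0,0],
    [-0.05,0.01,0],
    [-0.05,0.014,0],
    [-0.05,0.02,0],
    [-0.05,0.023,0],
    [-0.053,0.027,0],
    [0,0,0],
  ],
  rot=[
    [0,0,0],
    [0,0,0],
    [0,0,0],
    [0,0,0],
    [0,0,0],
    [0,0,0],
    [0,0,0],
    [0,0,0],
  ],
  hand=[-1,-1,-1,-1,-1,-1,-1,-1],
)

```text
clock: 2.15
position: [0.5355, -0.2789, 0.0792]
ee_rot: [0.002, 0.707, 0.707, 0.0]
contact_force: [-0.1, 0.4, 0.2]
width: 0.0003
gripper_force: 0.0
```

apply_moves(
  xyz=[
    [0.04,0,0],
    [0,0,-0.17],
    [0,0,-0.17],
    [0,0,-0.17],
    [0.17,0.02,-0.05],
    [0.17,0.02,-0.05],
    [0.17,0.02,-0.05],
    [0.17,0.02,0],
  ],
  rot=[
    [0,0,0],
    [0,0,0],
    [0,0,0],
    [0,0,0],
    [0,0,0],
    [0,0,0],
    [0,0,0],
    [0,0,0],
  ],
  hand=[-1,-1,-1,-1,1,1,1,1],
)

```text
clock: 3.15
position: [0.5575, -0.0582, 0.278]
ee_rot: [0.001, 0.707, 0.707, 0.001]
contact_force: [0.6, 0.1, -0.1]
width: 0.0721
gripper_force: 0.0
```

Run:
```python
from h import *
s=status.get_state();print(s['position'],s['qd'].round(3))
snap('wrist','w1');p,c=snap('side','d1')
a=cv2.resize(cv2.imread('pics/w1.png')[0:380,120:460],None,fx=1.5,fy=1.5,interpolation=cv2.INTER_CUBIC)
b=cv2.resize(p[280:440:,330:490,::-1],None,fx=1.8,fy=1.8)
o=np.zeros((570,800,3),np.uint8);o[:,:510]=a;o[:288,510:798]=b;cv2.imwrite('pics/c2.png',o)
```

```text
[ 0.55750215 -0.05824279  0.27800671] [ 0.731 -0.008  0.051  0.002 -0.02   0.719]
```

View pics/c2.png

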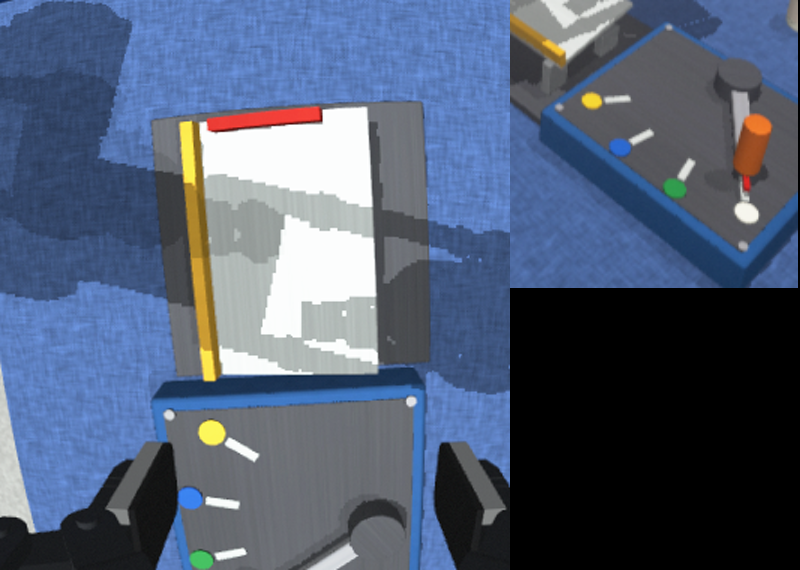

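The lever's red pointer sits at the white mark in the side crop. The cradle is clear: ledge (185,120) to (210,378), stop (208,125) to (322,113) in the crop. Next I take a second cradle view from a standstill, then go to the board.

apply_moves(
  xyz=[
    [0.14,-0.03,0.03],
    [0.14,-0.03,0.03],
    [0.14,-0.03,0.03],
    [0,0,0],
    [0,0,0],
    [0,0,0],
  ],
  rot=[
    [0,0,0],
    [0,0,0],
    [0,0,0],
    [0,0,0],
    [0,0,0],
    [0,0,0],
  ],
  hand=[1,1,1,1,1,1],
)

```text
clock: 4.0
position: [0.5309, 0.0646, 0.2496]
ee_rot: [0.0, 0.708, 0.707, 0.0]
contact_force: [0.6, -0.8, -0.7]
width: 0.0852
gripper_force: 0.0
```

Run:
```python
from h import *
s=status.get_state();print(s['position'],s['qd'].round(3))
snap('wrist','w2')
```

```text
[0.53093628 0.06457699 0.24959021] [-0.005  0.003 -0.001  0.004  0.003  0.004]
```

apply_moves(
  xyz=[
    [0.15,-0.02,0],
    [0.15,-0.02,0],
    [0.15,-0.02,0],
    [0.15,-0.02,0],
    [0.15,-0.02,0.0],
    [0.05,0,0],
    [0,0,0],
    [0,0,0],
  ],
  rot=[
    [0,0,0.08],
    [0,0,0.08],
    [0,0,0.08],
    [0,0,0.08],
    [0,0,0.08],
    [0,0,0],
    [0,0,0],
    [0,0,0],
  ],
  hand=[1,1,1,1,1,1,1,1],
)

```text
clock: 5.05
position: [0.5446, 0.303, 0.2492]
ee_rot: [0.0, 0.839, 0.544, -0.001]
contact_force: [-0.0, -0.1, -1.4]
width: 0.0853
gripper_force: 0.0
```

Run:
```python
from h import *
s=status.get_state();print(s['position'],s['ee_rot'],s['qd'].round(3))
snap('wrist','w3')
a=cv2.resize(cv2.imread('pics/w2.png')[60:360,180:440],None,fx=2,fy=2,interpolation=cv2.INTER_CUBIC)[:600,:400]
b=cv2.imread('pics/w3.png')
c=load('w3');print([np.round(proj(c,(.484,.347,z))) for z in (0.,.04)])
c=load('w2');print([np.round(proj(c,p)) for p in [(.485,.057,.058),(.59,-.1,.08),(.6,0.06,.08)]])
cv2.imwrite('pics/w3v.png',b)
```

```text
[0.54462473 0.30298243 0.24924399] [ 3.61481744e-04  8.38970296e-01  5.44176829e-01 -5.39144818e-04] [-0.004 -0.008  0.004  0.004 -0.003  0.004]
[array([257., 183.]), array([249., 189.])]
[array([276., 218.]), array([382., 370.]), array([404., 220.])]
```

View pics/w3.png

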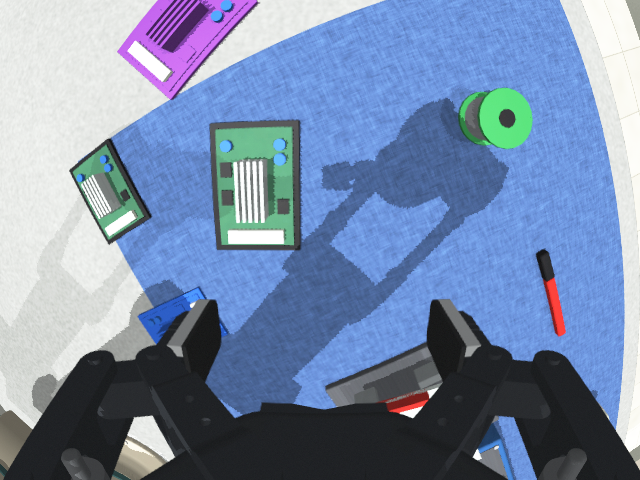

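The target board has corners at (210,125), (299,121), (301,248) and (218,249), with the sink top spanning (233–267,158–222). The smaller green one at (110,190) is the look-alike.

Run:
```python
from h import *
c=load('w3')
q=[atz(c,u,v,.008) for u,v in [(210,125),(299,121),(301,248),(218,249)]]
print(np.round(q,4),'mean',np.mean(q,0).round(4))
h=[atz(c,u,v,.04) for u,v in [(234,159),(265,158),(267,222),(237,223)]]
print(np.round(h,4),'mean',np.mean(h,0).round(4))
d=lambda a,b:(np.linalg.norm(a-b).round(4),np.degrees(np.arctan2(*(b-a)[[1,0]])).round(1))
print(d(q[3],q[0]),d(q[2],q[1]),d(q[0],q[1]),d(q[3],q[2]),d(h[3],h[0]),d(h[2],h[1]),d(h[0],h[1]))
# height check of the sink top via scene view
S=load('scene0')
p=tri((c,234,159),(S,340+282/5,205+54/5));print('sink corner',p)
p=tri((c,267,222),(S,340+175/5,205+78/5));print('sink corner',p)
a=cv2.resize(cv2.imread('pics/w2.png')[180:405,250:430],None,fx=2.6,fy=2.6,interpolation=cv2.INTER_CUBIC)
cv2.imwrite('pics/c3.png',a);print(a.shape)
s=status.get_state();print(rot(s['ee_rot']).round(3))
```

```text
[[0.4674 0.4255 0.008 ]
 [0.5535 0.3877 0.008 ]
 [0.4984 0.2636 0.008 ]
 [0.4123 0.3005 0.008 ]] mean [0.4829 0.3443 0.008 ]
[[0.4833 0.3803 0.04  ]
 [0.5111 0.368  0.04  ]
 [0.4853 0.3106 0.04  ]
 [0.4572 0.3223 0.04  ]] mean [0.4842 0.3453 0.04  ]
(np.float64(0.1367), np.float64(66.2)) (np.float64(0.1358), np.float64(66.1)) (np.float64(0.094), np.float64(-23.7)) (np.float64(0.0936), np.float64(-23.2)) (np.float64(0.0637), np.float64(65.7)) (np.float64(0.0629), np.float64(65.8)) (np.float64(0.0304), np.float64(-23.9))
sink corner (array([0.48340679, 0.38068972, 0.03893971]), [0.0004826853866058969, 0.0004826853866059624])
sink corner (array([0.48559269, 0.31053535, 0.04498451]), [0.0012709851453479057, 0.0012709851453478309])
(585, 468, 3)
[[ 0.408  0.913 -0.   ]
 [ 0.913 -0.408 -0.001]
 [-0.001  0.    -1.   ]]
```

View pics/c3.png

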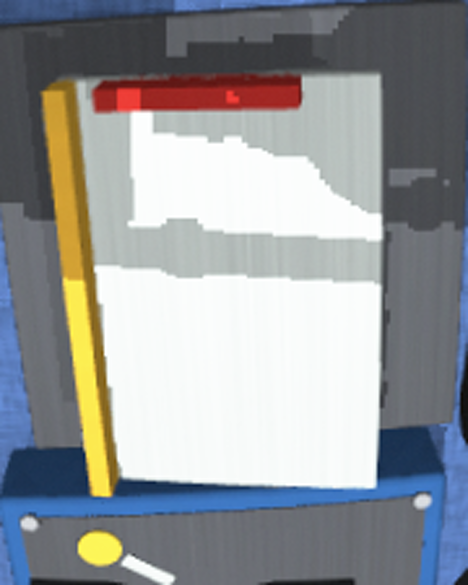

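```bash
cat > cr.py <<'E'
from fix import *
def Rc(yaw,s):  # cradle axes in world
    return R.from_euler('z',yaw).as_matrix()@R.from_euler('y',-s).as_matrix()
w2=lambda u,v:((u+.5)/2.6-.5+250,(v+.5)/2.6-.5+180)
w1=lambda u,v:((u+.5)/1.5-.5+120,(v+.5)/1.5-.5)
C2,C1=load('w2'),load('w1')
obs=[(C2,w2(95,112),'a'),(C2,w2(301,108),'b'),(C2,w2(118,479),'e'),(C2,w2(97,270),'l'),(C2,w2(381,75),'tr'),(C2,w2(377,488),'br'),
     (C1,w1(208,132),'a'),(C1,w1(322,122),'b'),(C1,w1(217,376),'e'),(C1,w1(367,107),'tr'),(C1,w1(378,374),'br')]
def model(p):
    D,yaw,Lx,ye,yt,yl=p[:3],p[3],p[4],p[5],p[6],p[7]
    L=dict(a=(.01,0,0),b=(.08,0,0),e=(0,ye,0),l=(0,yl,0),tr=(Lx,yt,0),br=(Lx,ye,0))
    M=Rc(yaw,.175);return {k:D+M@np.array(v) for k,v in L.items()}
def res(p):
    m=model(p);return np.concatenate([np.subtract(proj(c,m[k]),uv) for c,uv,k in obs])
E
python3 - <<'E'
from cr import *
o=least_squares(res,[.49,.06,.058,.066,.107,-.16,.01,-.08],x_scale=.01)
print('D',o.x[:3].round(4),'yaw',np.degrees(o.x[3]).round(2),'Lx ye yt',o.x[4:7].round(4));print(o.fun.reshape(-1,2).round(1).tolist())
# constrained: z=.058
o2=least_squares(lambda p:np.append(res(p),[(p[2]-.058)*2000,(p[3]-P[2])*500]),o.x,x_scale=.01)
print('D',o2.x[:3].round(4),np.degrees(o2.x[3]).round(2),o2.x[4:7].round(4))
f=Rf.T@np.append(o2.x[:2]-P[:2],0);print('datum in fixture',f.round(4))
E
```

```text
D [0.4871 0.054  0.063 ] yaw 3.7 Lx ye yt [ 0.1078 -0.1592  0.009 ]
[[1.7, -1.0], [-0.5, -1.1], [-0.8, 1.0], [-2.8, 0.3], [0.2, 1.0], [0.3, 1.3], [2.0, 1.4], [-0.8, 0.6], [1.3, -1.3], [-0.8, -1.0], [0.3, -0.6]]
D [0.4867 0.0536 0.0585] 3.74 [ 0.1088 -0.161   0.009 ]
datum in fixture [-0.1074  0.2954  0.    ]
```

apply_moves(
  xyz=[
    [0.015,-0.08,0.0],
    [0.015,-0.08,0.0],
    [0.015,-0.08,0.16],
    [0,0,0.16],
    [0,0,0.16],
    [0,0,0.14],
    [0,0,0.06],
    [0,0,0.0],
  ],
  rot=[
    [0,0,0],
    [0,0,0],
    [0,0,0],
    [0,0,0],
    [0,0,0],
    [0,0,0],
    [0,0,0],
    [0,0,0],
  ],
  hand=[1,1,1,1,1,1,1,1],
)

```text
clock: 6.1
position: [0.4818, 0.3464, 0.0442]
ee_rot: [-0.0, 0.838, 0.545, -0.002]
contact_force: [-0.2, -0.4, -1.2]
width: 0.0852
gripper_force: 0.0
```

apply_moves(
  xyz=[
    [0,0.008,0.05],
    [0,0,0.034],
    [0,0,0],
    [0,0,0],
    [0,0,0],
    [0,0,0],
    [0,0,0],
    [0,0,0],
  ],
  rot=[
    [0,0,0],
    [0,0,0],
    [0,0,0],
    [0,0,0],
    [0,0,0],
    [0,0,0],
    [0,0,0],
    [0,0,0],
  ],
  hand=[1,1,-1,-1,-1,-1,-1,-1],
  force=50,
)

```text
clock: 7.1
position: [0.487, 0.3456, 0.0207]
ee_rot: [0.0, 0.839, 0.545, 0.001]
contact_force: [-0.8, 0.8, 5.1]
width: 0.0267
gripper_force: 51.4
```

apply_moves(
  xyz=[
    [0,0,-0.05],
    [0,0,-0.15],
    [0,0,-0.15],
    [0,0,-0.15],
    [0,0,0],
    [0,0,0],
    [0,0,0],
    [0,0,0],
  ],
  rot=[
    [0,0,0],
    [0,0,0],
    [0,0,0],
    [0,0,-0.154],
    [0,0,-0.154],
    [0,0,-0.154],
    [0,0,0],
    [0,0,0],
  ],
  hand=[-1,-1,-1,-1,-1,-1,-1,-1],
)

```text
clock: 8.1
position: [0.4863, 0.3451, 0.1699]
ee_rot: [-0.0, 0.685, 0.729, -0.0]
contact_force: [-0.4, -0.2, -2.3]
width: 0.0274
gripper_force: 50.6
```

```bash
cat > goal.py <<'E'
from cr import *
def goal(dx,dy,dz,D=(.487,.054,.0595),yaw=P[2],s=.175,h=.0207,oy=.0):
    M=Rc(yaw,s);Rt=np.stack([M[:,1],M[:,0],-M[:,2]],1)
    p=np.array(D)+M@np.array([.0475+dx,-.07+oy+dy,h+dz])
    return p,Rt
def delta(p,Rt):
    st=status.get_state();R0=rot(st['ee_rot'])
    print('F',st['contact_force'].round(1),'w',st['width'],'pos',st['position'].round(4))
    print('xyz share (tool now)',(R0.T@(p-st['position'])/.3).round(4),'rot share',(R.from_matrix(R0.T@Rt).as_rotvec()/np.radians(60)).round(4))
    print('xyz share (tool goal)',(Rt.T@(p-st['position'])/.3).round(4))
E
python3 - <<'E'
from goal import *
print(status.get_state()['clock']);delta(*goal(.006,-.006,.06))
E
```

```text
8.1
F [-0.4 -0.2 -2.3] w 0.027385845939319545 pos [0.4863 0.3451 0.1699]
xyz share (tool now) [-1.2215  0.0714  0.0726] rot share [-0.1677  0.0007 -0.0031]
xyz share (tool goal) [-1.2217  0.0537  0.0827]
```

apply_moves(
  xyz=[
    [-0.1,0,0],
    [-0.174,0,0],
    [-0.174,0,0],
    [-0.174,0.013,0],
    [-0.174,0.013,0],
    [-0.174,0.013,0],
    [-0.15,0.014,0.0],
    [-0.1,0,0],
  ],
  rot=[
    [-0.056,0,0],
    [-0.056,0,0],
    [-0.056,0,0],
    [0,0,0],
    [0,0,0],
    [0,0,0],
    [0,0,0],
    [0,0,0],
  ],
  hand=[-1,-1,-1,-1,-1,-1,-1,-1],
)

```text
clock: 9.1
position: [0.526, -0.0211, 0.173]
ee_rot: [0.06, 0.682, 0.726, 0.064]
contact_force: [0.6, -0.5, -2.2]
width: 0.0272
gripper_force: 50.6
```

apply_moves(
  xyz=[
    [0,0,0.03],
    [0,0,0.03],
    [0,0,0],
    [0,0,0],
  ],
  rot=[
    [0,0,0],
    [0,0,0],
    [0,0,0],
    [0,0,0],
  ],
  hand=[-1,-1,-1,-1],
)

```text
clock: 9.6
position: [0.5289, -0.0177, 0.155]
ee_rot: [0.06, 0.681, 0.727, 0.064]
contact_force: [0.8, -0.1, -2.7]
width: 0.0269
gripper_force: 50.6
```

Run:
```python
from goal import *
print(status.get_state()['clock']);delta(*goal(.006,-.006,.03))
p,c=snap('side','d2');snap('wrist','w4');snap('scene','s2')
a=cv2.resize(p[200:350,255:425,::-1],None,fx=3.2,fy=3.2,interpolation=cv2.INTER_CUBIC)
b=cv2.resize(cv2.imread('pics/s2.png')[215:325,215:335],None,fx=2.0,fy=2.0,interpolation=cv2.INTER_CUBIC)
w=cv2.resize(cv2.imread('pics/w4.png'),(240,180))
o=np.zeros((500,800,3),np.uint8);o[:a.shape[0],:a.shape[1]]=a;o[:220,550:790]=b;o[230:410,550:790]=w;cv2.imwrite('pics/c4.png',o)
```

```text
9.6
F [ 0.8 -0.1 -2.7] w 0.026934734883803803 pos [ 0.5289 -0.0177  0.155 ]
xyz share (tool now) [-0.0055  0.0011  0.123 ] rot share [ 0.0005 -0.0003  0.0001]
xyz share (tool goal) [-0.0055  0.0012  0.123 ]
```

View pics/c4.png

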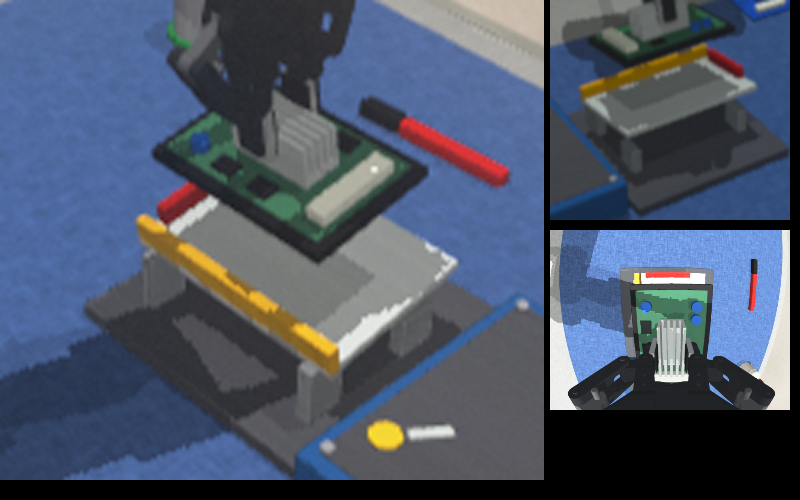

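The side crop shows the board held parallel above the cradle, up-slope and away from the stop, with the plate empty beneath it. Now I lower it.

apply_moves(
  xyz=[
    [-0.005,0,0.05],
    [0,0,0.05],
    [0,0,0.05],
    [0,0,0.04],
    [0,0,0],
    [0,0,0],
  ],
  rot=[
    [0,0,0],
    [0,0,0],
    [0,0,0],
    [0,0,0],
    [0,0,0],
    [0,0,0],
  ],
  hand=[-1,-1,-1,-1,-1,-1],
)

```text
clock: 10.5
position: [0.5394, -0.0196, 0.0992]
ee_rot: [0.06, 0.681, 0.727, 0.064]
contact_force: [0.3, -0.9, -2.3]
width: 0.0269
gripper_force: 50.6
```

apply_moves(
  xyz=[
    [0,0,0.007],
    [0,0,0.007],
    [0,0,0],
    [0,0,0],
  ],
  rot=[
    [0,0,0],
    [0,0,0],
    [0,0,0],
    [0,0,0],
  ],
  hand=[-1,-1,-1,-1],
)

```text
clock: 11.0
position: [0.5399, -0.0195, 0.095]
ee_rot: [0.06, 0.681, 0.727, 0.064]
contact_force: [0.4, 0.3, -2.0]
width: 0.0272
gripper_force: 50.6
```

Run:
```python
from goal import *
delta(*goal(0,0,0))
```

```text
F [ 0.4  0.3 -2. ] w 0.027203634261103404 pos [ 0.5399 -0.0195  0.095 ]
xyz share (tool now) [ 0.0228 -0.0195  0.0198] rot share [ 0.0011  0.0002 -0.001 ]
xyz share (tool goal) [ 0.0228 -0.0195  0.0198]
```

apply_moves(
  xyz=[
    [0,0,0.004],
    [0,0,0.004],
    [0,0,0.004],
    [0,0,0],
  ],
  rot=[
    [0,0,0],
    [0,0,0],
    [0,0,0],
    [0,0,0],
  ],
  hand=[-1,-1,-1,-1],
)

```text
clock: 11.5
position: [0.5404, -0.0195, 0.0912]
ee_rot: [0.06, 0.681, 0.727, 0.064]
contact_force: [-0.3, -0.7, -2.3]
width: 0.0267
gripper_force: 50.6
```

apply_moves(
  xyz=[
    [0,0,0.003],
    [0,0,0.003],
    [0,0,0],
  ],
  rot=[
    [0,0,0],
    [0,0,0],
    [0,0,0],
  ],
  hand=[-1,-1,-1],
)

```text
clock: 11.88
position: [0.5407, -0.0195, 0.0895]
ee_rot: [0.06, 0.681, 0.727, 0.064]
contact_force: [-0.2, -0.5, -2.4]
width: 0.027
gripper_force: 50.6
```

apply_moves(
  xyz=[
    [0.012,-0.01,0],
    [0,0,0.003],
    [0,0,0.003],
    [0,0,0],
  ],
  rot=[
    [0,0,0],
    [0,0,0],
    [0,0,0],
    [0,0,0],
  ],
  hand=[-1,-1,-1,-1],
)

```text
clock: 12.38
position: [0.5379, -0.016, 0.0872]
ee_rot: [0.06, 0.681, 0.727, 0.064]
contact_force: [-0.4, -0.6, -2.6]
width: 0.0269
gripper_force: 50.6
```

apply_moves(
  xyz=[
    [0,0,0.003],
    [0,0,0.003],
    [0,0,0],
  ],
  rot=[
    [0,0,0],
    [0,0,0],
    [0,0,0],
  ],
  hand=[-1,-1,-1],
)

```text
clock: 12.75
position: [0.5381, -0.016, 0.0866]
ee_rot: [0.06, 0.681, 0.727, 0.064]
contact_force: [-3.7, 0.5, 7.3]
width: 0.0267
gripper_force: 51.9
```

apply_moves(
  xyz=[
    [0,0,-0.005],
    [0,-0.004,0],
    [0,-0.003,0],
    [0,0,0],
  ],
  rot=[
    [0,0,0],
    [0,0,0],
    [0,0,0],
    [0,0,0],
  ],
  hand=[-1,-1,-1,-1],
)

```text
clock: 13.25
position: [0.5375, -0.0163, 0.0872]
ee_rot: [0.061, 0.681, 0.726, 0.065]
contact_force: [4.1, 0.6, -1.6]
width: 0.0269
gripper_force: 50.6
```

Run:
```python
from goal import *
delta(*goal(0,0,0))
```

```text
F [ 4.1  0.6 -1.6] w 0.02693711302473 pos [ 0.5375 -0.0163  0.0872]
xyz share (tool now) [ 0.0116 -0.008  -0.0047] rot share [ 0.0042  0.0006 -0.0017]
xyz share (tool goal) [ 0.0116 -0.008  -0.0046]
```

apply_moves(
  xyz=[
    [0.004,0.003,0],
    [0.004,0,0],
    [0.002,0,0],
    [0,0,0],
  ],
  rot=[
    [0,0,0],
    [0,0,0],
    [0,0,0],
    [0,0,0],
  ],
  hand=[-1,-1,-1,-1],
)

```text
clock: 13.75
position: [0.5375, -0.0134, 0.0872]
ee_rot: [0.061, 0.681, 0.727, 0.065]
contact_force: [5.3, -1.7, -2.0]
width: 0.0268
gripper_force: 50.6
```

apply_moves(
  xyz=[
    [0.003,0,0],
    [0,0,0],
  ],
  rot=[
    [0,0,0],
    [0,0,0],
  ],
  hand=[-1,-1],
)

```text
clock: 14.0
position: [0.5374, -0.0124, 0.0871]
ee_rot: [0.061, 0.681, 0.727, 0.065]
contact_force: [4.7, -1.6, -1.9]
width: 0.0268
gripper_force: 50.6
```

apply_moves(
  xyz=[
    [0.003,0.001,0],
    [0.003,0,0],
    [0,0,0],
  ],
  rot=[
    [0,0,0],
    [0,0,0],
    [0,0,0],
  ],
  hand=[-1,-1,-1],
)

```text
clock: 14.38
position: [0.5373, -0.0105, 0.0871]
ee_rot: [0.061, 0.681, 0.727, 0.064]
contact_force: [5.1, -2.2, -1.6]
width: 0.0265
gripper_force: 50.6
```

apply_moves(
  xyz=[
    [0.003,0,0],
    [0,0,0],
    [0,0,0],
  ],
  rot=[
    [0,0,0],
    [0,0,0],
    [0,0,0],
  ],
  hand=[-1,-1,-1],
)

```text
clock: 14.75
position: [0.5373, -0.0099, 0.0871]
ee_rot: [0.061, 0.681, 0.727, 0.064]
contact_force: [4.5, -2.5, -1.0]
width: 0.0269
gripper_force: 50.6
```

apply_moves(
  xyz=[
    [0.003,0,0],
    [0.003,0,0],
    [0,0,0],
  ],
  rot=[
    [0,0,0],
    [0,0,0],
    [0,0,0],
  ],
  hand=[-1,-1,-1],
)

```text
clock: 15.12
position: [0.5372, -0.0097, 0.0874]
ee_rot: [0.062, 0.681, 0.727, 0.063]
contact_force: [3.3, -9.4, -1.2]
width: 0.027
gripper_force: 50.8
```

apply_moves(
  xyz=[
    [-0.003,0,0.003],
    [0,0,0.002],
    [0,0,0.0],
    [0,0,0],
  ],
  rot=[
    [0,0,0],
    [0,0,0],
    [0,0,0],
    [0,0,0],
  ],
  hand=[-1,-1,-1,-1],
)

```text
clock: 15.62
position: [0.5374, -0.0098, 0.0867]
ee_rot: [0.062, 0.681, 0.727, 0.064]
contact_force: [1.5, -6.2, 7.2]
width: 0.0269
gripper_force: 51.7
```

apply_moves(
  xyz=[
    [0,0,-0.001],
    [0,0,0],
    [0,0,0],
    [0,0,0],
  ],
  rot=[
    [0,0,0],
    [0,0,0],
    [0,0,0],
    [0,0,0],
  ],
  hand=[-0.25,0,0.1,0.1],
)

```text
clock: 16.12
position: [0.5361, -0.0082, 0.0853]
ee_rot: [0.059, 0.681, 0.727, 0.064]
contact_force: [-0.0, 0.7, 0.4]
width: 0.0473
gripper_force: 0.0
```

apply_moves(
  xyz=[
    [0,0,-0.04],
    [0,0,-0.08],
    [0,0,-0.15],
    [0,0,-0.15],
    [0,0,0],
    [0,0,0],
  ],
  rot=[
    [0,0,0],
    [0,0,0],
    [0,0,0],
    [0,0,0],
    [0,0,0],
    [0,0,0],
  ],
  hand=[0.1,0.1,0.1,0.1,0.1,0.1],
)

```text
clock: 16.88
position: [0.5143, -0.0099, 0.2099]
ee_rot: [0.06, 0.681, 0.727, 0.064]
contact_force: [-0.9, 0.1, -0.4]
width: 0.0471
gripper_force: 0.0
```

Run:
```python
from goal import *
w,c=snap('wrist','w5');p,_=snap('side','d3')
for q in [(.487,.054,.06),(.60,-.1,.08)]: print(proj(c,q))
a=cv2.resize(p[225:335,285:405,::-1],None,fx=3.3,fy=3.3,interpolation=cv2.INTER_CUBIC)
u,v=map(int,proj(c,(.535,.0,.07)))
y0,x0=max(v-110,0),max(u-90,0)
b=cv2.resize(w[y0:y0+240,x0:x0+160,::-1],None,fx=2.5,fy=2.5,interpolation=cv2.INTER_CUBIC);print(x0,y0,a.shape,b.shape)
o=np.zeros((600,800,3),np.uint8);o[:a.shape[0],:a.shape[1]]=a[:,:400];o[:b.shape[0],400:400+b.shape[1]]=b;cv2.imwrite('pics/c5.png',o)
```

```text
(np.float64(261.91240118605765), np.float64(140.33962343772012))
(np.float64(388.001637560306), np.float64(327.0275099676512))
231 102 (363, 396, 3) (600, 400, 3)
```

View pics/c5.png

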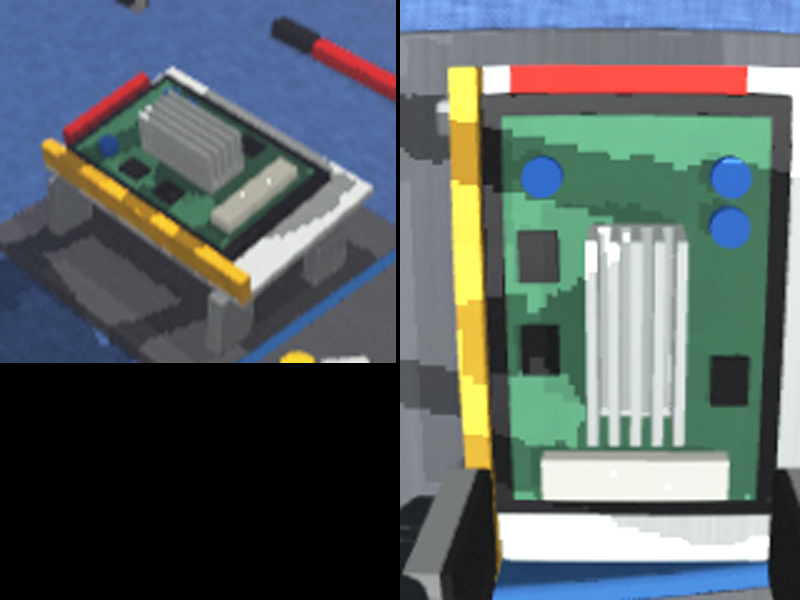

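The board lies flat in the cradle, parallel and touching ledge and stop. Its dark rim meets the yellow ledge at crop (485–495,100–510) and the red stop at (490–790,97). Now I go to the lever.

apply_moves(
  xyz=[
    [-0.1,0,0],
    [-0.167,0,0],
    [-0.167,0,0],
    [-0.167,-0.01,0],
    [-0.167,-0.01,0],
    [-0.167,-0.01,0],
    [-0.167,0,0],
    [-0.065,0,0],
  ],
  rot=[
    [0.084,0,0],
    [0.084,0,0],
    [0,0,0],
    [0,0,0],
    [0,0,0],
    [0,0,0],
    [0,0,0],
    [0,0,0],
  ],
  hand=[0.1,0.1,-1,-1,-1,-1,-1,-1],
)

```text
clock: 17.98
position: [0.5279, -0.3625, 0.2075]
ee_rot: [-0.001, 0.685, 0.729, -0.0]
contact_force: [0.1, -0.3, 0.2]
width: 0.0001
gripper_force: 0.0
```

apply_moves(
  xyz=[
    [0,0,0],
    [0,0,0],
  ],
  rot=[
    [0,0,0],
    [0,0,0],
  ],
  hand=[-1,-1],
)

```text
clock: 18.23
position: [0.5283, -0.3581, 0.2091]
ee_rot: [-0.001, 0.683, 0.73, 0.0]
contact_force: [-0.5, 0.4, 0.3]
width: 0.0002
gripper_force: 0.0
```

Down to z ≈ 0.078, well clear (53 mm) of the knob.

apply_moves(
  xyz=[
    [0,0,0.15],
    [0,0,0.15],
    [0,0,0.137],
    [0,0,0],
    [0,0,0],
  ],
  rot=[
    [0,0,0],
    [0,0,0],
    [0,0,0],
    [0,0,0],
    [0,0,0],
  ],
  hand=[-1,-1,-1,-1,-1],
)

```text
clock: 18.85
position: [0.5297, -0.3596, 0.0804]
ee_rot: [0.001, 0.683, 0.73, 0.0]
contact_force: [0.4, -1.1, 0.2]
width: -0.0002
gripper_force: 0.0
```

apply_moves(
  xyz=[
    [0.04,0,0],
    [0.04,-0.005,0],
    [0.035,-0.01,0],
    [0.025,-0.01,0],
    [0.025,-0.01,0],
    [0.025,-0.01,0],
    [0.025,-0.005,0],
    [0,0,0],
  ],
  rot=[
    [0,0,0],
    [0,0,0],
    [0,0,0],
    [0,0,0],
    [0,0,0],
    [0,0,0],
    [0,0,0],
    [0,0,0],
  ],
  hand=[-1,-1,-1,-1,-1,-1,-1,-1],
)

```text
clock: 19.85
position: [0.5092, -0.2953, 0.0788]
ee_rot: [-0.0, 0.684, 0.73, 0.0]
contact_force: [0.1, -0.4, 0.4]
width: -0.0002
gripper_force: 0.0
```

apply_moves(
  xyz=[
    [-0.1,0,0],
    [-0.1,0,0],
    [0,0,-0.15],
    [0,0,-0.2],
    [0,0,-0.2],
    [0,0,-0.2],
    [0,0,0],
    [0,0,0],
  ],
  rot=[
    [0,0,0],
    [0,0,0],
    [0,0,0],
    [0,0,0],
    [0,0,0],
    [0,0,0],
    [0,0,0],
    [0,0,0],
  ],
  hand=[-1,-1,-1,-1,-1,-1,-1,-1],
)

```text
clock: 20.85
position: [0.5133, -0.3559, 0.3033]
ee_rot: [-0.0, 0.684, 0.73, 0.0]
contact_force: [-0.0, 0.6, -1.1]
width: 0.0004
gripper_force: 0.0
```

Run:
```python
from h import *
p,_=snap('side','d4')
cv2.imwrite('pics/c6.png',cv2.resize(p[215:440,280:530,::-1],None,fx=2.6,fy=2.6,interpolation=cv2.INTER_CUBIC))
```

```text
(no output)
```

View pics/c6.png

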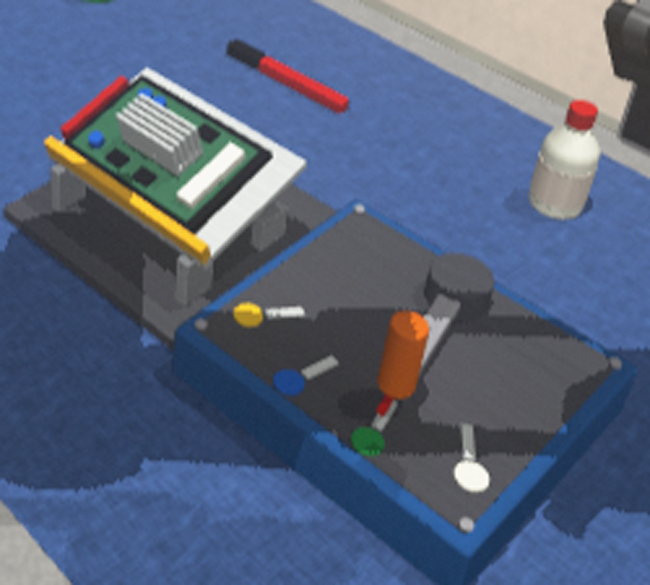

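The pointer at (387,405) lines up with the green mark at (368,440). The board is still seated against ledge and stop on the steeper cradle, and the bottle and pen are where they were.

```bash
python3 -c "
from rig import job
print(job.sign_off())"
```

```text
the job is handed in; nothing more can be done
None
```

The job is done and handed in at about 21 s of the 69 s allowed: lever to white with the cradle empty, board seated against the ledge and red stop, then lever into the green notch; the final image showed the board still seated and the flux bottle and pen undisturbed (the spool was outside that picture, but the arm never went near it).

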